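Stack a lens cell and its spacer sleeve in a lens barrel

TASK

Assemble the lens barrel that is screwed to the bench: first stand the flanged lens cell in the bore, flange down and flat on the bore's floor, then lower the long spacer sleeve over the cell's snout until it sits on the flange. Lower both gently rather than dropping them, let go, and leave the short sleeve standing where it is.

Things in the scene. Friction and masses are not known exactly. Their poses are not given: they have to be found in the camera images.
- bore (a point): Centre of the bore's flat floor, 8 mm above the worktop; z up. The barrel is an upright open aluminium tube fixed on a dark square foot plate (104 x 104 x 7 mm) with four screws. Bore 64 mm across for 24 mm above its floor, then flaring to 78 mm at the rim, which is 38 mm above this point and 86 mm across outside.
- cell_mid (a point): Centre of the loose steel lens cell, half-way up (40 mm above its underside); z up its axis. It stands upright: a round flange 56 mm across, 8 mm thick, at the bottom, and a round snout 22 mm across rising to 80 mm in all, its top 7 mm tapering to 15 mm. 0.1 to 0.2 kg. Grip the snout about 28 mm above this point, so that fingers stay above the barrel's rim.
- long_mid (a point): Centre (on the axis, half-way up) of the long spacer sleeve: a loose aluminium tube open at both ends, 50 mm outside, 42 mm inside, 72 mm high, about 0.1 kg, upright. Grip it across the outside about 24 mm above this point. On the flange its top is level with the snout's. The parts swap places: tell the sleeves apart by height.
- short_mid (a point): Centre (on the axis, half-way up) of the short spacer sleeve, 32 mm high, otherwise like the long one, loose. Not used; leave it where it stands.
Not all that is in view belongs to the job. Leave any green or pink look-alike of the part that bears cell_mid alone.

How it is judged:
By the outcome, as a careful person would: the job done as asked, in the order asked, and still so for the second after the job is handed in, with the robot touching nothing.
It also fails if it takes over 64 s, if anything falls off the work surface, if the arm or the gripper's body presses on something with over 40 N, if the wrist force passes 120 N, or if a joint passes its speed limit or range.

ROBOT

A 6-joint arm with a two-finger parallel gripper is mounted at the origin on a cart in front of the work surface, level with it; the furniture and walls round the work are solid. World frame = base frame: x ahead of the robot, y to its left, z up, the work surface at z = 0. Lengths are in m, angles in rad, forces in N, time in s.
With the tool pointing down it reaches from about 0.25 to 0.775 m from the base axis. Payload 8.9 kg.
Tool frame: the origin (TCP) lies at the very end of the fingers, on their centre line; the grasp point (between the pads) lies 19 mm behind it; z points along the fingers, y is the line along which they close (so a half turn about z gives the same grasp; the last joint's range is limited). The gripper opens to 85 mm and grips with 20 to 120 N. Pads are 22 mm wide; open, the fingers measure 114 mm over their backs; the gripper's body (76 mm by 85 mm) begins 54 mm behind the grasp point. The pads swing forward as they close: fully open they stand 13 mm farther back than shut.
Start: joints at [1.085, 0.291, -0.153, 1.127, 0, 1.431], TCP at [0.178, 0.494, 0.231] pointing down, gripper open.
Joint ranges: [-2.52, 2.52], [-0.91, 1.74], [-1.3, 1.37], [-1.96, 2.02], [-1.52, 1.47], [-3.14, 3.14]. Speed limits (rad/s): [2.22, 2.22, 2.79, 3.14, 3.14, 3.14].

INTERFACE

Orientations are given as a unit quaternion [x, y, z, w].
In Python, from plant import bot gives the robot as it stands.
- The arm moves only by the tool move_arm, never from a script. Its argument "motion" is a list of rows, each an object of numbers: "tx", "ty", "tz": the shift along the tool's x, y, z normalised to -1 to 1, where 1 is 2.5 cm; "wx", "wy", "wz": the turn, a rotation vector about the tool's x, y, z normalised to -1 to 1, where 1 is 4 degrees. In form: [{"tx": .., "ty": .., "tz": .., "wx": .., "wy": .., "wz": ..}, ...]. A call has 1 to 8 rows; each row shifts and turns the commanded pose from where the row before left it, along the tool's axes as they then stand; what a row does not reach is not made up. A row lasts 1/10 s, in which the tool goes at most 50 mm and 8.59 degrees, less where a joint would pass 70% of its speed; a pose out of reach is approached as far as the arm can. A call with a number of a shift or a turn outside -1 to 1 is refused whole. A call with a gripper value outside its range is refused whole. "jaw" is the opening, from -1 (shut) to 1 (fully open), set as the call begins (left out, the last holds). The fingers move at their own pace and stop on an object; the grip force is fixed at half the most. Time passes only in rows, so rows that do not move let the fingers close. It gives the time, the measured TCP pose, the force, the opening and the grip force at its end, in the units of the state.
- bot.get_obs(): the state, without advancing time (a new reading comes with each control period).
- bot.snapshot(name): name is "scene" or "top"; returns a dict with "image" (420x560x3 uint8, red, green, blue), "depth" (420x560 float32, m along the optical axis (not along the pixel's ray), 0 where there is no reading), "fx", "fy", "cx", "cy" (pixels), "k1" (the pictures are not rectified: a ray, as slopes to the right and down, at radius r is drawn at 1 + k1 r^2 times it, then the intrinsics apply), "R" (3x3) and "t" (3): a world point X has camera coordinates R X + t. Camera axes: x right, y down, z forward; pixel columns grow to the right and rows downward; lengths in m; the calibration is good to about 2 mm. A picture is of the moment at which its call begins.
- bot.close_job(): hands the job in; it is judged then, once.
The state is a dict: "clock": time; "joints": joint angles; "joint_velocities": joint speeds; "effort": joint torques, N m; "tcp_pos": TCP position; "eef_rot": TCP orientation; "wrist_force": force on the tool from outside, world axes, zero at the start; "torque": the same for the moment, N m; "width": finger opening in m; "grasp_force": force on a finger pad.
Only numpy, scipy, OpenCV 4.12 (cv2) and the standard library are available. Lean on these libraries where they do the work, as an engineer would, in place of code of your own. Each camera call takes 0.05 s, during which the arm holds its last target. There are 200 camera calls.

## Working session

There is one attempt and no reset: what is moved stays moved. The work goes in short steps, Python scripts to look and compute and a tool call to move; the robot and the scene stay as the last step left them, time stands still between calls to the robot, and variables do not carry over. Pictures are saved under pics/ and viewed, at most 10 in all, crops included, and the job is handed in when it is done.

Besides the shell and the picture viewer there is one more tool, called by a JSON object that holds its "op" and its "data", one argument or row to a line. move_arm: Moves the arm, as the interface text tells. Its arguments: {"type":"object","properties":{"motion":{"type":"array","items":{"type":"object","properties":{"tx":{"type":"number"},"ty":{"type":"number"},"tz":{"type":"number"},"wx":{"type":"number"},"wy":{"type":"number"},"wz":{"type":"number"}}}},"jaw":{"type":"number"}},"required":["motion"]}

```bash
mkdir -p pics; cat > h.py <<'E'
import numpy as np, cv2
from plant import bot
def snap(n):
    return bot.snapshot(n)
def save(s,f,crop=None,scale=1):
    im=s["image"][:,:,::-1]
    if crop: a,b,c,d=crop; im=im[b:d,a:c]
    cv2.imwrite("pics/"+f,cv2.resize(im,None,fx=scale,fy=scale,interpolation=cv2.INTER_CUBIC))
def ray(s,u,v):
    xd=np.array([(u-s["cx"])/s["fx"],(v-s["cy"])/s["fy"]]);x=xd.copy()
    for _ in range(20): x=xd/(1+s["k1"]*(x@x))
    return np.array([x[0],x[1],1.])
def onplane(s,u,v,z):
    R=np.array(s["R"]);t=np.array(s["t"]);c=-R.T@t;d=R.T@ray(s,u,v)
    return c+d*(z-c[2])/d[2]
def cloud(s):
    """world xyz per pixel (H,W,3), nan where no depth"""
    K=np.array([[s["fx"],0,s["cx"]],[0,s["fy"],s["cy"]],[0,0,1.]])
    h,w=s["depth"].shape;v,u=np.mgrid[:h,:w]
    xd=np.stack([(u-s["cx"])/s["fx"],(v-s["cy"])/s["fy"]],-1);x=xd.copy()
    for _ in range(20): x=xd/(1+s["k1"]*(x**2).sum(-1,keepdims=True))
    d=s["depth"].astype(float);P=np.concatenate([x,np.ones((h,w,1))],-1)*d[...,None]
    W=(P-np.array(s["t"]))@np.array(s["R"]);W[d==0]=np.nan
    return W
E
python3 - <<'E'
from h import *
a=snap("scene");b=snap("top")
im=np.hstack([a["image"],b["image"]])
cv2.imwrite("pics/a.png",a["image"][:,:,::-1]);cv2.imwrite("pics/b.png",b["image"][:,:,::-1])
for s in(a,b): print(-np.array(s["R"]).T@np.array(s["t"]),np.array(s["R"])[2],s["fx"],s["k1"],(s["depth"]>0).mean())
W=cloud(b);z=W[...,2];hi=(z>0.015)&(z<0.15)
n,l,st,c=cv2.connectedComponentsWithStats(hi.astype(np.uint8))
for i in range(1,n):
    if st[i,4]>80:
        p=W[l==i];print(st[i],np.median(p,0).round(3),np.nanpercentile(p[:,2],[50,95,99]).round(3))
print(bot.get_obs())
E
```

```text
[-0.22054807 -0.55578278  0.86417902] [ 0.58134924  0.46609189 -0.66692684] 502.59738212062695 -0.07355241833048588 0.9959778911564626
[ 0.29413637 -0.00620131  1.0540001 ] [ 0.16515659 -0.01045667 -0.98621192] 486.8150461596132 -0.031043479151420538 0.9959353741496598
[ 84   0  27  23 475] [0.887 0.42  0.05 ] [0.05  0.095 0.1  ]
[ 221    0  123  131 8580] [0.832 0.004 0.077] [0.077 0.12  0.122]
[527   0  33  37 177] [ 0.958 -0.636  0.021] [0.021 0.032 0.034]
[119  29  19  41 128] [0.811 0.345 0.023] [0.023 0.033 0.035]
[ 375   37   81  101 5293] [ 0.727 -0.27   0.077] [0.077 0.127 0.129]
[ 493   60   67   67 3805] [ 0.724 -0.531  0.068] [0.068 0.072 0.073]
[296  64  24  22 418] [ 0.764 -0.051  0.029] [0.029 0.032 0.034]
[   0   94  126   38 3638] [0.624 0.449 0.114] [0.114 0.146 0.149]
[325 135  24  25 213] [ 0.599 -0.117  0.031] [0.031 0.036 0.037]
[440 143  27  24 368] [ 0.587 -0.372  0.035] [0.035 0.038 0.039]
[154 165  40  39 657] [0.511 0.239 0.042] [0.042 0.048 0.05 ]
[281 168  11  17 149] [ 0.52  -0.009  0.074] [0.074 0.082 0.084]
[472 177  17  18 196] [ 0.525 -0.434  0.018] 
[... 758 characters left out ...]
ts': array([ 1.08468608e+00,  2.91208850e-01, -1.54019906e-01,  1.12670051e+00,
        7.70756754e-06,  1.43149195e+00]), 'joint_velocities': array([ 4.97753129e-05, -4.40773652e-04,  2.90135157e-03,  1.32025462e-03,
       -2.63870663e-04, -6.22379457e-04]), 'effort': array([ 1.82351807e-03, -5.37977386e+01,  3.31918037e+01,  9.24049469e-03,
       -2.25392637e-04,  2.61413794e-05]), 'tcp_pos': array([0.17826416, 0.49340917, 0.23080912]), 'eef_rot': array([ 1.72535218e-01,  9.85003187e-01, -5.37814787e-04, -1.77933902e-04]), 'wrist_force': array([ 0.25909799, -0.01396504,  0.96645406]), 'torque': array([0.04171558, 0.04207532, 0.00676027]), 'grasp_force': 0.0, 'width': 0.08556907201209106}
```

View pics/a.png

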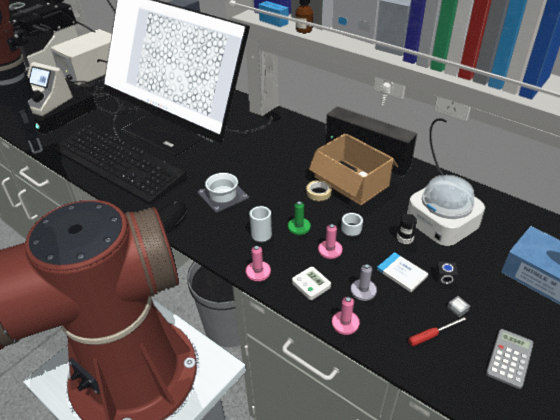

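View pics/b.png

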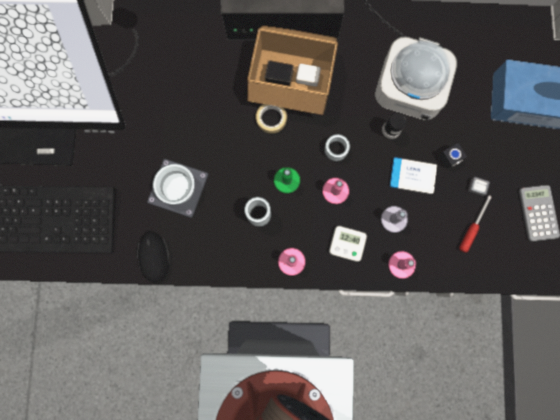

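Candidates for the cell, by pixel in the top view:
- grey (395,218)
- green (287,180)
- pink (335,190), (291,261) and (402,264)

I choose grey, since green and pink are the look-alikes. The two sleeves are at (258,211), which looks taller, and (337,147). The barrel is at (175,186). I'll check the choice in a crop and measure.

```bash
cat > m.py <<'E'
from h import *
from scipy.optimize import least_squares
def fit(p,r):
    f=lambda c:np.hypot(p[:,0]-c[0],p[:,1]-c[1])-r
    return least_squares(f,np.median(p,0)[:2],loss="soft_l1",f_scale=.002).x
def band(W,c,R,lo,hi):
    m=(np.hypot(W[...,0]-c[0],W[...,1]-c[1])<R)&(W[...,2]>lo)&(W[...,2]<hi);return W[m]
E
python3 - <<'E'
from m import *
for n in("scene","top"):
    s=snap(n);W=cloud(s);print(n,"table z",np.nanmedian(band(W,(.4,0),.03,-1,1)[:,2]))
    for nm,c,R,lo,hi,r in(("snout",(.443,-.242),.05,.02,.072,.011),("flange",(.443,-.242),.045,.004,.012,None),
      ("long",(.45,.05),.045,.062,.08,.023),("longside",(.45,.05),.045,.01,.06,.025),("short",(.599,-.117),.05,.026,.04,.023),("barrel",(.511,.239),.06,.04,.054,.041)):
        p=band(W,c,R,lo,hi)
        print(nm,len(p),np.percentile(p[:,2],[50,98]).round(3), (fit(p,r) if r else (p.max(0)+p.min(0))[:2]/2).round(4))
    if n=="scene": save(s,"c.png",(180,160,420,340),3)
E
```

```text
scene table z 0.0011626863084478584
snout 166 [0.047 0.07 ] [ 0.4447 -0.2435]
flange 302 [0.008 0.011] [ 0.4453 -0.243 ]
long 193 [0.07  0.076] [0.4463 0.049 ]
longside 399 [0.041 0.06 ] [0.4477 0.0498]
short 128 [0.031 0.035] [ 0.5984 -0.1167]
barrel 215 [0.045 0.05 ] [0.4999 0.229 ]
top table z 0.0008555613846864785
snout 73 [0.046 0.071] [ 0.4359 -0.2304]
flange 385 [0.009 0.012] [ 0.4431 -0.2434]
long 168 [0.072 0.076] [0.447  0.0489]
longside 161 [0.036 0.059] [0.4451 0.0474]
short 152 [0.032 0.037] [ 0.5988 -0.1175]
barrel 382 [0.045 0.05 ] [0.5004 0.2266]
```

View pics/c.png

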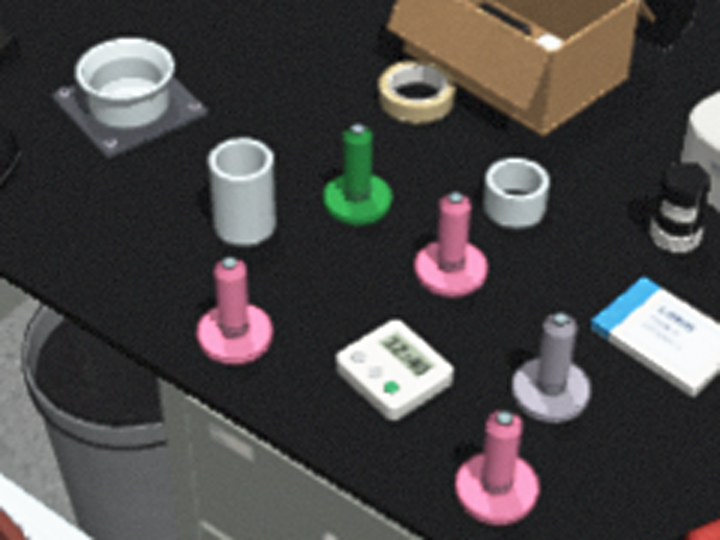

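The crop confirms the grey cell at (552,365), the tall sleeve at (243,190), the short one at (516,192) and the barrel at (125,80). The cell is at about (0.445,-0.243). I'll start moving towards it.

{"op": "move_arm", "data": {
  "motion": [
    {"tx": -0.8, "ty": -1},
    {"tx": -0.8, "ty": -1},
    {"tx": -0.8, "ty": -1},
    {"tx": -0.8, "ty": -1},
    {"tx": -0.8, "ty": -1},
    {"tx": -0.8, "ty": -1},
    {"tx": -0.8, "ty": -1},
    {"tx": -0.8, "ty": -1}
  ],
  "jaw": 1
}}

```text
validation failed for argument at $.mo...
```

{"op": "move_arm", "data": {
  "motion": [
    {"tx": -0.8, "ty": -1},
    {"tx": -0.8, "ty": -1},
    {"tx": -0.8, "ty": -1},
    {"tx": -0.8, "ty": -1},
    {"tx": -0.8, "ty": -1},
    {"tx": -0.8, "ty": -1},
    {"tx": -0.8, "ty": -1},
    {"tx": -0.8, "ty": -1}
  ]
}}

```text
validation failed for argument at $.mo...
```

```bash
cat > d.py <<'E'
import sys
from m import *
from scipy.spatial.transform import Rotation as Ro
# delta in tool frame, units of 25mm; tilt in 4deg units
def delta(x,y,z):
    o=bot.get_obs();R=Ro.from_quat(o["eef_rot"])
    e=R.inv().apply(np.array([x,y,z])-o["tcp_pos"])/.025
    print("t",o["clock"],"pos",o["tcp_pos"].round(4),"delta",e.round(2),"zaxis",R.as_matrix()[:,2].round(4),"F",o["wrist_force"].round(1),"w",round(o["width"],4),"g",round(o["grasp_force"],1))
if __name__=="__main__": delta(*map(float,sys.argv[1:4]))
E
python3 d.py .445 -.243 .15
python3 - <<'E'
from m import *
for n in("scene","top"):
    s=snap(n);W=cloud(s)
    c=(.5,.228)
    for _ in range(4): c=fit(band(W,c,.055,.042,.051),.041)
    p=band(W,c,.055,.042,.051);print(n,c,len(p),(p.max(0)+p.min(0))[:2]/2,np.ptp(p,0))
    q=band(W,c,.026,-.01,.02);print("floor z",np.median(q[:,2]),len(q))
    p=band(W,(.444,-.243),.014,.074,.09);print("celltop",len(p),p.mean(0) if len(p) else 0)
E
```

```text
t 0.2 pos [0.1783 0.4935 0.231 ] delta [-20.05 -24.08   3.26] zaxis [-3.e-04 -7.e-04 -1.e+00] F [-0.5 -0.3 -0.3] w 0.0853 g 0.0
scene [0.50003367 0.22907893] 173 [0.5021761  0.23089853] [0.08617653 0.08481644 0.00861117]
floor z 0.009546036969549573 38
celltop 58 [ 0.44188871 -0.24491834  0.07820696]
top [0.50073555 0.22682962] 317 [0.50140974 0.22765077] [0.0838956 0.0843731 0.0086754]
floor z 0.008788799134999714 427
celltop 75 [ 0.44478598 -0.24510805  0.07870766]
```

{"op": "move_arm", "data": {
  "motion": [
    {"tx": -0.8, "ty": -1, "tz": 0, "wx": 0, "wy": 0, "wz": 0},
    {"tx": -0.8, "ty": -1, "tz": 0, "wx": 0, "wy": 0, "wz": 0},
    {"tx": -0.8, "ty": -1, "tz": 0, "wx": 0, "wy": 0, "wz": 0},
    {"tx": -0.8, "ty": -1, "tz": 0, "wx": 0, "wy": 0, "wz": 0},
    {"tx": -0.8, "ty": -1, "tz": 0, "wx": 0, "wy": 0, "wz": 0},
    {"tx": -0.8, "ty": -1, "tz": 0, "wx": 0, "wy": 0, "wz": 0},
    {"tx": -0.8, "ty": -1, "tz": 0, "wx": 0, "wy": 0, "wz": 0},
    {"tx": -0.8, "ty": -1, "tz": 0, "wx": 0, "wy": 0, "wz": 0}
  ],
  "jaw": 1
}}

```text
clock: 1.1
tcp_pos: [0.2611, 0.2501, 0.2314]
eef_rot: [0.172, 0.985, 0.0, 0.0]
wrist_force: [0.7, 0.2, 0.2]
width: 0.0853
grasp_force: 0.0
```

{"op": "move_arm", "data": {
  "motion": [
    {"tx": -0.8, "ty": -1, "tz": 0, "wx": 0, "wy": 0, "wz": 0},
    {"tx": -0.8, "ty": -1, "tz": 0, "wx": 0, "wy": 0, "wz": 0},
    {"tx": -0.8, "ty": -1, "tz": 0, "wx": 0, "wy": 0, "wz": 0},
    {"tx": -0.8, "ty": -1, "tz": 0, "wx": 0, "wy": 0, "wz": 0},
    {"tx": -0.8, "ty": -1, "tz": 0, "wx": 0, "wy": 0, "wz": 0},
    {"tx": -0.8, "ty": -1, "tz": 0, "wx": 0, "wy": 0, "wz": 0},
    {"tx": -0.8, "ty": -1, "tz": 0, "wx": 0, "wy": 0, "wz": 0},
    {"tx": -0.8, "ty": -1, "tz": 0, "wx": 0, "wy": 0, "wz": 0}
  ]
}}

```text
clock: 1.9
tcp_pos: [0.3437, 0.0074, 0.2315]
eef_rot: [0.173, 0.985, 0.0, 0.0]
wrist_force: [0.3, 0.7, 0.5]
width: 0.0853
grasp_force: 0.0
```

{"op": "move_arm", "data": {
  "motion": [
    {"tx": -0.8, "ty": -1, "tz": 0, "wx": 0, "wy": 0, "wz": 0},
    {"tx": -0.8, "ty": -1, "tz": 0, "wx": 0, "wy": 0, "wz": 0},
    {"tx": -0.8, "ty": -1, "tz": 0, "wx": 0, "wy": 0, "wz": 0},
    {"tx": -0.8, "ty": -1, "tz": 0, "wx": 0, "wy": 0, "wz": 0},
    {"tx": -0.8, "ty": -1, "tz": 0, "wx": 0, "wy": 0, "wz": 0},
    {"tx": -0.8, "ty": -1, "tz": 0, "wx": 0, "wy": 0, "wz": 0},
    {"tx": 0, "ty": 0, "tz": 0, "wx": 0, "wy": 0, "wz": 0},
    {"tx": 0, "ty": 0, "tz": 0, "wx": 0, "wy": 0, "wz": 0}
  ]
}}

```text
clock: 2.7
tcp_pos: [0.405, -0.1732, 0.231]
eef_rot: [0.173, 0.985, 0.0, -0.0]
wrist_force: [0.5, 1.2, 0.0]
width: 0.0851
grasp_force: 0.0
```

```bash
python3 d.py .445 -.244 .12
```

```text
t 2.7 pos [ 0.405  -0.1732  0.231 ] delta [-2.47 -2.12  4.44] zaxis [-7.e-04  7.e-04 -1.e+00] F [0.5 1.2 0. ] w 0.0851 g 0.0
```

{"op": "move_arm", "data": {
  "motion": [
    {"tx": -0.82, "ty": -0.71, "tz": 0, "wx": 0, "wy": 0, "wz": 0},
    {"tx": -0.82, "ty": -0.71, "tz": 0, "wx": 0, "wy": 0, "wz": 0},
    {"tx": -0.82, "ty": -0.7, "tz": 0, "wx": 0, "wy": 0, "wz": 0},
    {"tx": 0, "ty": 0, "tz": 1, "wx": 0, "wy": 0, "wz": 0},
    {"tx": 0, "ty": 0, "tz": 1, "wx": 0, "wy": 0, "wz": 0},
    {"tx": 0, "ty": 0, "tz": 1, "wx": 0, "wy": 0, "wz": 0},
    {"tx": 0, "ty": 0, "tz": 1, "wx": 0, "wy": 0, "wz": 0},
    {"tx": 0, "ty": 0, "tz": 0, "wx": 0, "wy": 0, "wz": 0}
  ]
}}

```text
clock: 3.5
tcp_pos: [0.4431, -0.2412, 0.1289]
eef_rot: [0.172, 0.985, 0.001, -0.002]
wrist_force: [0.3, 0.8, -0.1]
width: 0.0855
grasp_force: 0.0
```

```bash
python3 d.py .445 -.244 .049; python3 - <<'E'
from h import *
save(snap("scene"),"d.png",(280,200,460,350),3)
E
```

```text
t 3.5 pos [ 0.4431 -0.2412  0.1289] delta [-0.13 -0.08  3.2 ] zaxis [-0.0043  0.0035 -1.    ] F [ 0.3  0.8 -0.1] w 0.0855 g 0.0
```

View pics/d.png

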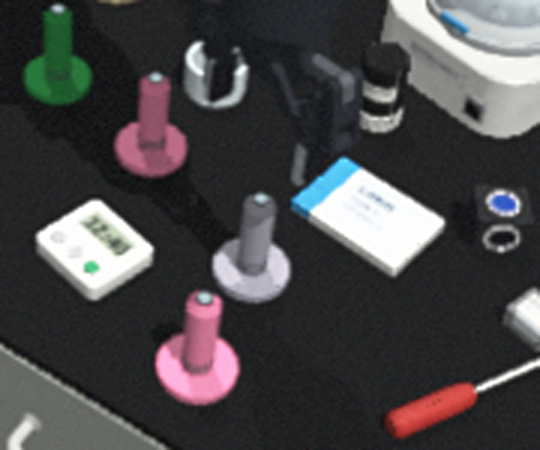

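The two candidate fingertips lie near crop (300,170) and (345,140). I'll project where they should be to check the alignment.

```bash
python3 - <<'E'
from h import *
s=snap("scene");R=np.array(s["R"]);t=np.array(s["t"])
im=s["image"][:,:,::-1].copy()
def pr(X):
    p=R@np.array(X)+t;x=p[:2]/p[2];x=x*(1+s["k1"]*(x@x));return x*[s["fx"],s["fy"]]+[s["cx"],s["cy"]]
c=np.array([.443,-.241,.129+.006]);y=np.array([.34,.94,0])
for X in(c,c+y*.0425,c-y*.0425,c-y*.057,c+y*.057,[.445,-.244,.08]): 
    p=pr(X);print(p.round(1),((p-[280,200])*3).round())
W=cloud(s);p=W[(W[...,2]>.125)&(W[...,2]<.22)&(np.hypot(W[...,0]-.443,W[...,1]+.241)<.12)]
print(len(p))
for sgn in(1,-1):
    q=p[((p[:,:2]-c[:2])@y[:2])*sgn>0.02];print(sgn,len(q),np.median(q,0),q.min(0),q.max(0))
im=cv2.convertScaleAbs(im[170:300,260:440],alpha=3,beta=20)
cv2.imwrite("pics/e.png",cv2.resize(im,None,fx=3,fy=3))
E
```

```text
[367.2 247.8] [262. 143.]
[354.2 235.6] [223. 107.]
[380.8 260.6] [302. 182.]
[385.6 265.1] [317. 195.]
[349.9 231.6] [210.  95.]
[366.4 266.2] [259. 199.]
871
1 341 [ 0.45546847 -0.19315123  0.19331543] [ 0.43464663 -0.21842127  0.1442505 ] [ 0.4752277  -0.16817952  0.21990783]
-1 478 [ 0.41791313 -0.28554617  0.19996711] [ 0.40633673 -0.3134961   0.14386658] [ 0.44620106 -0.25456335  0.21976966]
```

View pics/e.png

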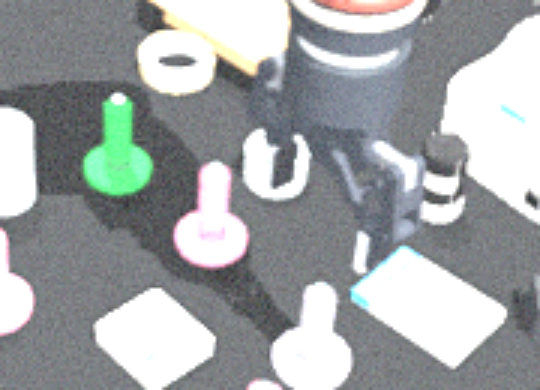

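The fingertips are where they should be and the snout is centred between them. Descending to grip.

{"op": "move_arm", "data": {
  "motion": [
    {"tx": -0.05, "ty": -0.05, "tz": 0.8, "wx": 0, "wy": 0, "wz": 0},
    {"tx": 0, "ty": 0, "tz": 0.8, "wx": 0, "wy": 0, "wz": 0},
    {"tx": 0, "ty": 0, "tz": 0.8, "wx": 0, "wy": 0, "wz": 0},
    {"tx": 0, "ty": 0, "tz": 0.8, "wx": 0, "wy": 0, "wz": 0},
    {"tx": 0, "ty": 0, "tz": 0, "wx": 0, "wy": 0, "wz": 0},
    {"tx": 0, "ty": 0, "tz": 0, "wx": 0, "wy": 0, "wz": 0},
    {"tx": 0, "ty": 0, "tz": 0, "wx": 0, "wy": 0, "wz": 0}
  ]
}}

```text
clock: 4.3
tcp_pos: [0.4469, -0.246, 0.053]
eef_rot: [0.172, 0.985, -0.001, 0.001]
wrist_force: [0.2, -0.6, 0.8]
width: 0.0855
grasp_force: 0.0
```

```bash
python3 d.py .445 -.244 .049
```

```text
t 4.3 pos [ 0.4469 -0.246   0.053 ] delta [0.1  0.05 0.16] zaxis [ 0.0019 -0.0014 -1.    ] F [ 0.2 -0.6  0.8] w 0.0855 g 0.0
```

{"op": "move_arm", "data": {
  "motion": [
    {"tx": 0.08, "ty": 0.05, "tz": 0.2, "wx": 0, "wy": 0, "wz": 0},
    {"tx": 0, "ty": 0, "tz": 0, "wx": 0, "wy": 0, "wz": 0},
    {"tx": 0, "ty": 0, "tz": 0, "wx": 0, "wy": 0, "wz": 0}
  ]
}}

```text
clock: 4.6
tcp_pos: [0.4444, -0.2435, 0.0465]
eef_rot: [0.172, 0.985, -0.0, 0.0]
wrist_force: [-0.7, 0.5, -0.1]
width: 0.0854
grasp_force: 0.0
```

{"op": "move_arm", "data": {
  "motion": [
    {"tx": 0, "ty": 0, "tz": 0, "wx": 0, "wy": 0, "wz": 0},
    {"tx": 0, "ty": 0, "tz": 0, "wx": 0, "wy": 0, "wz": 0},
    {"tx": 0, "ty": 0, "tz": 0, "wx": 0, "wy": 0, "wz": 0},
    {"tx": 0, "ty": 0, "tz": 0, "wx": 0, "wy": 0, "wz": 0},
    {"tx": 0, "ty": 0, "tz": 0, "wx": 0, "wy": 0, "wz": 0},
    {"tx": 0, "ty": 0, "tz": 0, "wx": 0, "wy": 0, "wz": 0},
    {"tx": 0, "ty": 0, "tz": 0, "wx": 0, "wy": 0, "wz": 0},
    {"tx": 0, "ty": 0, "tz": 0, "wx": 0, "wy": 0, "wz": 0}
  ],
  "jaw": -1
}}

```text
clock: 5.4
tcp_pos: [0.4444, -0.2435, 0.0463]
eef_rot: [0.173, 0.985, 0.0, -0.0]
wrist_force: [0.8, 0.1, -0.7]
width: 0.0203
grasp_force: 58.5
```

```bash
python3 d.py .445 -.244 .049
```

```text
t 5.4 pos [ 0.4444 -0.2435  0.0463] delta [-0.03 -0.01 -0.11] zaxis [-1.e-04  0.e+00 -1.e+00] F [ 0.8  0.1 -0.7] w 0.0203 g 58.5
```

{"op": "move_arm", "data": {
  "motion": [
    {"tx": 0, "ty": 0, "tz": -0.4, "wx": 0, "wy": 0, "wz": 0},
    {"tx": 0, "ty": 0, "tz": -0.8, "wx": 0, "wy": 0, "wz": 0},
    {"tx": 0, "ty": 0, "tz": -1, "wx": 0, "wy": 0, "wz": 0},
    {"tx": 0, "ty": 0, "tz": -1, "wx": 0, "wy": 0, "wz": 0},
    {"tx": 0, "ty": 0, "tz": -1, "wx": 0, "wy": 0, "wz": 0},
    {"tx": 0, "ty": 0, "tz": -0.8, "wx": 0, "wy": 0, "wz": 0},
    {"tx": 0, "ty": 0, "tz": 0, "wx": 0, "wy": 0, "wz": 0},
    {"tx": 0, "ty": 0, "tz": 0, "wx": 0, "wy": 0, "wz": 0}
  ]
}}

```text
clock: 6.2
tcp_pos: [0.4445, -0.2436, 0.1716]
eef_rot: [0.173, 0.985, -0.0, 0.0]
wrist_force: [-0.7, -0.5, -0.6]
width: 0.0205
grasp_force: 58.7
```

```bash
python3 d.py .5005 .228 .17;  python3 - <<'E'
from h import *
save(snap("scene"),"f.png",(260,150,460,300),3)
E
```

```text
t 6.2 pos [ 0.4445 -0.2436  0.1716] delta [ 4.3  18.5   0.05] zaxis [ 7.e-04 -5.e-04 -1.e+00] F [-0.7 -0.5 -0.6] w 0.0205 g 58.7
```

View pics/f.png

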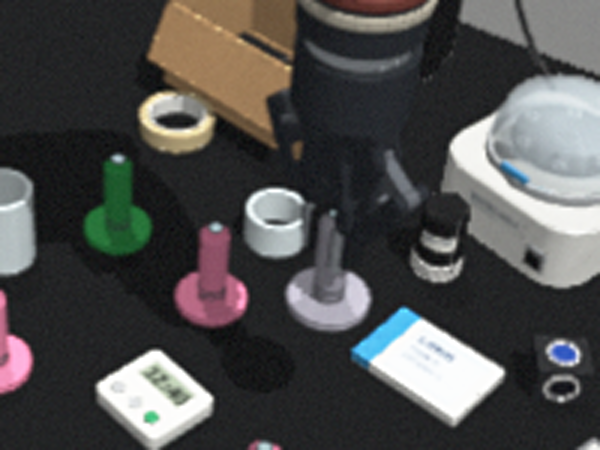

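The cell is held upright in the fingers at (328,265). Next I carry it over the barrel.

{"op": "move_arm", "data": {
  "motion": [
    {"tx": 0.1, "ty": 0.4, "tz": 0, "wx": 0, "wy": 0, "wz": 0},
    {"tx": 0.2, "ty": 0.8, "tz": 0, "wx": 0, "wy": 0, "wz": 0},
    {"tx": 0.2, "ty": 0.9, "tz": 0, "wx": 0, "wy": 0, "wz": 0},
    {"tx": 0.2, "ty": 0.9, "tz": 0, "wx": 0, "wy": 0, "wz": 0},
    {"tx": 0.2, "ty": 0.9, "tz": 0, "wx": 0, "wy": 0, "wz": 0},
    {"tx": 0.2, "ty": 0.9, "tz": 0, "wx": 0, "wy": 0, "wz": 0},
    {"tx": 0.2, "ty": 0.9, "tz": 0, "wx": 0, "wy": 0, "wz": 0},
    {"tx": 0.2, "ty": 0.9, "tz": 0, "wx": 0, "wy": 0, "wz": 0}
  ]
}}

```text
clock: 7.05
tcp_pos: [0.4644, -0.0738, 0.1704]
eef_rot: [0.172, 0.985, 0.0, -0.001]
wrist_force: [1.1, 0.6, -0.8]
width: 0.0203
grasp_force: 58.7
```

{"op": "move_arm", "data": {
  "motion": [
    {"tx": 0.2, "ty": 0.9, "tz": 0, "wx": 0, "wy": 0, "wz": 0},
    {"tx": 0.2, "ty": 0.9, "tz": 0, "wx": 0, "wy": 0, "wz": 0},
    {"tx": 0.2, "ty": 0.9, "tz": 0, "wx": 0, "wy": 0, "wz": 0},
    {"tx": 0.2, "ty": 0.9, "tz": 0, "wx": 0, "wy": 0, "wz": 0},
    {"tx": 0.2, "ty": 0.9, "tz": 0, "wx": 0, "wy": 0, "wz": 0},
    {"tx": 0.2, "ty": 0.9, "tz": 0, "wx": 0, "wy": 0, "wz": 0},
    {"tx": 0.2, "ty": 0.9, "tz": 0, "wx": 0, "wy": 0, "wz": 0},
    {"tx": 0.2, "ty": 0.9, "tz": 0, "wx": 0, "wy": 0, "wz": 0}
  ]
}}

```text
clock: 7.85
tcp_pos: [0.4877, 0.1088, 0.1704]
eef_rot: [0.172, 0.985, -0.0, -0.001]
wrist_force: [0.4, -0.6, -0.1]
width: 0.02
grasp_force: 58.7
```

{"op": "move_arm", "data": {
  "motion": [
    {"tx": 0.2, "ty": 0.9, "tz": 0, "wx": 0, "wy": 0, "wz": 0},
    {"tx": 0.2, "ty": 0.9, "tz": 0, "wx": 0, "wy": 0, "wz": 0},
    {"tx": 0.2, "ty": 0.8, "tz": 0, "wx": 0, "wy": 0, "wz": 0},
    {"tx": 0.2, "ty": 0.7, "tz": 0, "wx": 0, "wy": 0, "wz": 0},
    {"tx": 0.2, "ty": 0.5, "tz": 0, "wx": 0, "wy": 0, "wz": 0},
    {"tx": 0, "ty": 0, "tz": 0, "wx": 0, "wy": 0, "wz": 0},
    {"tx": 0, "ty": 0, "tz": 0, "wx": 0, "wy": 0, "wz": 0}
  ]
}}

```text
clock: 8.55
tcp_pos: [0.4969, 0.2051, 0.1708]
eef_rot: [0.172, 0.985, -0.0, -0.0]
wrist_force: [0.0, -0.2, -0.7]
width: 0.0205
grasp_force: 58.7
```

```bash
python3 d.py .5005 .228 .12
```

```text
t 8.55 pos [0.4969 0.2051 0.1708] delta [0.18 0.91 2.03] zaxis [-1.1e-03 -5.0e-04 -1.0e+00] F [ 0.  -0.2 -0.7] w 0.0205 g 58.7
```

{"op": "move_arm", "data": {
  "motion": [
    {"tx": 0.1, "ty": 0.5, "tz": 0, "wx": 0, "wy": 0, "wz": 0},
    {"tx": 0.08, "ty": 0.41, "tz": 0, "wx": 0, "wy": 0, "wz": 0},
    {"tx": 0, "ty": 0, "tz": 0.5, "wx": 0, "wy": 0, "wz": 0},
    {"tx": 0, "ty": 0, "tz": 0.8, "wx": 0, "wy": 0, "wz": 0},
    {"tx": 0, "ty": 0, "tz": 0.7, "wx": 0, "wy": 0, "wz": 0},
    {"tx": 0, "ty": 0, "tz": 0, "wx": 0, "wy": 0, "wz": 0},
    {"tx": 0, "ty": 0, "tz": 0, "wx": 0, "wy": 0, "wz": 0}
  ]
}}

```text
clock: 9.25
tcp_pos: [0.5007, 0.2278, 0.1209]
eef_rot: [0.173, 0.985, -0.0, -0.001]
wrist_force: [0.0, 0.3, -1.3]
width: 0.0201
grasp_force: 58.8
```

```bash
python3 d.py .5005 .228 .0543; python3 - <<'E'
from m import *
s=snap("scene");W=cloud(s)
p=band(W,(.5,.228),.055,.076,.09);print("flange",len(p),fit(p,.028),(p.max(0)+p.min(0))/2,np.ptp(p,0),np.percentile(p[:,2],[5,50,95]))
c=(.5,.228)
p=band(W,c,.055,.040,.051);print("rim",fit(p,.041),len(p))
save(s,"g.png",(170,100,300,230),4)
E
```

```text
t 9.25 pos [0.5007 0.2278 0.1209] delta [0.01 0.01 2.67] zaxis [-1.1e-03 -4.0e-04 -1.0e+00] F [ 0.   0.3 -1.3] w 0.0201 g 58.8
flange 200 [0.50496686 0.22985777] [0.50103876 0.22651946 0.08326242] [0.05824219 0.06078022 0.01260203] [0.07972651 0.08442507 0.08800937]
rim [0.50062811 0.22946583] 139
```

View pics/g.png

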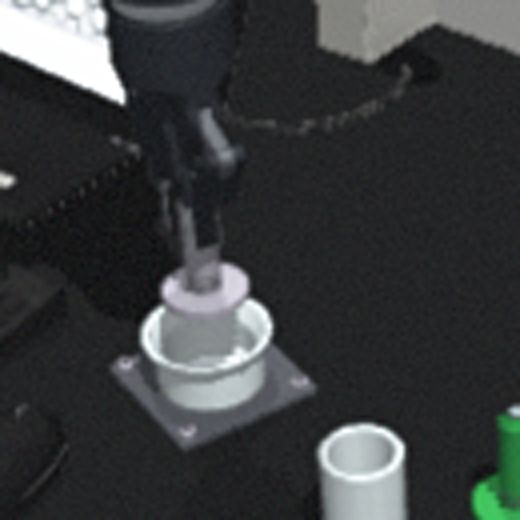

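The flange hovers above the bore: flange centre at crop (205,288), rim centre at (207,337). I'll ray-cast both.

```bash
python3 - <<'E'
from m import *
s=snap("scene")
print(onplane(s,170+205/4,100+288/4,.083),onplane(s,170+207/4,100+337/4,.046))
h=cv2.cvtColor(s["image"],cv2.COLOR_RGB2HSV)[100:230,170:300].astype(int)
g=s["image"][100:230,170:300].astype(int)
m=((g[...,2]-g[...,1]>6)&(g.sum(-1)>330)).astype(np.uint8)
m[:60]=0;m[90:]=0
n,l,st,c=cv2.connectedComponentsWithStats(m);i=1+st[1:,4].argmax();print(st[i])
x,y,w,hh=st[i][:4];print(onplane(s,170+x+w/2-.5,100+y+hh/2-.5,.083))
E
```

```text
[0.50085055 0.22573616 0.083     ] [0.49628289 0.22450261 0.046     ]
[ 40  65  22  15 222]
[0.49967998 0.22731075 0.083     ]
```

All estimates agree within a few mm. I'll lower gently and watch the force.

{"op": "move_arm", "data": {
  "motion": [
    {"tx": 0, "ty": 0, "tz": 0.4, "wx": 0, "wy": 0, "wz": 0},
    {"tx": 0, "ty": 0, "tz": 0.4, "wx": 0, "wy": 0, "wz": 0},
    {"tx": 0, "ty": 0, "tz": 0.4, "wx": 0, "wy": 0, "wz": 0},
    {"tx": 0, "ty": 0, "tz": 0.3, "wx": 0, "wy": 0, "wz": 0},
    {"tx": 0, "ty": 0, "tz": 0.2, "wx": 0, "wy": 0, "wz": 0},
    {"tx": 0, "ty": 0, "tz": 0.1, "wx": 0, "wy": 0, "wz": 0},
    {"tx": 0, "ty": 0, "tz": 0, "wx": 0, "wy": 0, "wz": 0}
  ]
}}

```text
clock: 10.05
tcp_pos: [0.5009, 0.228, 0.076]
eef_rot: [0.173, 0.985, -0.0, -0.0]
wrist_force: [0.2, -0.2, -0.7]
width: 0.0204
grasp_force: 58.8
```

{"op": "move_arm", "data": {
  "motion": [
    {"tx": 0, "ty": 0, "tz": 0.15, "wx": 0, "wy": 0, "wz": 0},
    {"tx": 0, "ty": 0, "tz": 0.15, "wx": 0, "wy": 0, "wz": 0},
    {"tx": 0, "ty": 0, "tz": 0.1, "wx": 0, "wy": 0, "wz": 0},
    {"tx": 0, "ty": 0, "tz": 0, "wx": 0, "wy": 0, "wz": 0}
  ]
}}

```text
clock: 10.45
tcp_pos: [0.5008, 0.2279, 0.0659]
eef_rot: [0.173, 0.985, -0.0, -0.0]
wrist_force: [-0.0, -0.5, -1.4]
width: 0.0199
grasp_force: 58.8
```

No contact forces yet. 11.6 mm to go.

{"op": "move_arm", "data": {
  "motion": [
    {"tx": 0, "ty": 0, "tz": 0.12, "wx": 0, "wy": 0, "wz": 0},
    {"tx": 0, "ty": 0, "tz": 0.12, "wx": 0, "wy": 0, "wz": 0},
    {"tx": 0, "ty": 0, "tz": 0.1, "wx": 0, "wy": 0, "wz": 0},
    {"tx": 0, "ty": 0, "tz": 0.06, "wx": 0, "wy": 0, "wz": 0},
    {"tx": 0, "ty": 0, "tz": 0, "wx": 0, "wy": 0, "wz": 0},
    {"tx": 0, "ty": 0, "tz": 0, "wx": 0, "wy": 0, "wz": 0}
  ]
}}

```text
clock: 11.05
tcp_pos: [0.5011, 0.228, 0.0563]
eef_rot: [0.173, 0.985, -0.0, -0.0]
wrist_force: [-0.1, 0.1, -1.1]
width: 0.0203
grasp_force: 58.8
```

{"op": "move_arm", "data": {
  "motion": [
    {"tx": 0, "ty": 0, "tz": 0.04, "wx": 0, "wy": 0, "wz": 0},
    {"tx": 0, "ty": 0, "tz": 0, "wx": 0, "wy": 0, "wz": 0}
  ]
}}

```text
clock: 11.25
tcp_pos: [0.5011, 0.228, 0.0553]
eef_rot: [0.172, 0.985, -0.0, -0.0]
wrist_force: [0.2, 0.3, -1.3]
width: 0.0203
grasp_force: 58.8
```

{"op": "move_arm", "data": {
  "motion": [
    {"tx": 0, "ty": 0, "tz": 0.03, "wx": 0, "wy": 0, "wz": 0},
    {"tx": 0, "ty": 0, "tz": 0, "wx": 0, "wy": 0, "wz": 0}
  ]
}}

```text
clock: 11.45
tcp_pos: [0.501, 0.228, 0.0545]
eef_rot: [0.173, 0.985, -0.0, -0.0]
wrist_force: [-0.4, 0.1, -1.0]
width: 0.0201
grasp_force: 58.8
```

{"op": "move_arm", "data": {
  "motion": [
    {"tx": 0, "ty": 0, "tz": 0.03, "wx": 0, "wy": 0, "wz": 0},
    {"tx": 0, "ty": 0, "tz": 0, "wx": 0, "wy": 0, "wz": 0}
  ]
}}

```text
clock: 11.65
tcp_pos: [0.5012, 0.228, 0.0542]
eef_rot: [0.173, 0.985, 0.0, 0.0]
wrist_force: [-0.6, -0.8, 3.9]
width: 0.0199
grasp_force: 59.6
```

It touches the floor at the expected height with +4 N. Releasing, then rising.

{"op": "move_arm", "data": {
  "motion": [
    {"tx": 0, "ty": 0, "tz": 0, "wx": 0, "wy": 0, "wz": 0},
    {"tx": 0, "ty": 0, "tz": 0, "wx": 0, "wy": 0, "wz": 0},
    {"tx": 0, "ty": 0, "tz": 0, "wx": 0, "wy": 0, "wz": 0},
    {"tx": 0, "ty": 0, "tz": 0, "wx": 0, "wy": 0, "wz": 0},
    {"tx": 0, "ty": 0, "tz": 0, "wx": 0, "wy": 0, "wz": 0},
    {"tx": 0, "ty": 0, "tz": 0, "wx": 0, "wy": 0, "wz": 0},
    {"tx": 0, "ty": 0, "tz": 0, "wx": 0, "wy": 0, "wz": 0},
    {"tx": 0, "ty": 0, "tz": 0, "wx": 0, "wy": 0, "wz": 0}
  ],
  "jaw": 1
}}

```text
clock: 12.45
tcp_pos: [0.5011, 0.228, 0.0538]
eef_rot: [0.173, 0.985, -0.0, -0.0]
wrist_force: [0.2, -0.2, 0.2]
width: 0.0853
grasp_force: 0.0
```

{"op": "move_arm", "data": {
  "motion": [
    {"tx": 0, "ty": 0, "tz": -0.5, "wx": 0, "wy": 0, "wz": 0},
    {"tx": 0, "ty": 0, "tz": -1, "wx": 0, "wy": 0, "wz": 0},
    {"tx": 0, "ty": 0, "tz": -1, "wx": 0, "wy": 0, "wz": 0},
    {"tx": 0, "ty": 0, "tz": -1, "wx": 0, "wy": 0, "wz": 0},
    {"tx": 0, "ty": 0, "tz": -0.5, "wx": 0, "wy": 0, "wz": 0},
    {"tx": 0, "ty": 0, "tz": 0, "wx": 0, "wy": 0, "wz": 0}
  ]
}}

```text
clock: 13.05
tcp_pos: [0.5023, 0.2284, 0.1559]
eef_rot: [0.173, 0.985, 0.001, 0.002]
wrist_force: [0.8, 0.5, -0.5]
width: 0.0857
grasp_force: 0.0
```

```bash
python3 d.py .4465 .049 .154
```

```text
t 13.05 pos [0.5023 0.2284 0.1559] delta [-0.34 -7.51  0.06] zaxis [ 0.0035  0.001  -1.    ] F [ 0.8  0.5 -0.5] w 0.0857 g 0.0
```

{"op": "move_arm", "data": {
  "motion": [
    {"tx": -0.04, "ty": -0.5, "tz": 0, "wx": 0, "wy": 0, "wz": 0},
    {"tx": -0.05, "ty": -1, "tz": 0, "wx": 0, "wy": 0, "wz": 0},
    {"tx": -0.05, "ty": -1, "tz": 0, "wx": 0, "wy": 0, "wz": 0},
    {"tx": -0.05, "ty": -1, "tz": 0, "wx": 0, "wy": 0, "wz": 0},
    {"tx": -0.05, "ty": -1, "tz": 0, "wx": 0, "wy": 0, "wz": 0},
    {"tx": -0.05, "ty": -1, "tz": 0, "wx": 0, "wy": 0, "wz": 0},
    {"tx": -0.05, "ty": -1, "tz": 0, "wx": 0, "wy": 0, "wz": 0},
    {"tx": 0, "ty": -1, "tz": 0, "wx": 0, "wy": 0, "wz": 0}
  ]
}}

```text
clock: 13.85
tcp_pos: [0.4435, 0.0473, 0.1524]
eef_rot: [0.173, 0.985, -0.0, -0.001]
wrist_force: [0.6, 0.2, 0.6]
width: 0.0851
grasp_force: 0.0
```

{"op": "move_arm", "data": {
  "motion": [
    {"tx": 0, "ty": 0, "tz": 0, "wx": 0, "wy": 0, "wz": 0},
    {"tx": 0, "ty": 0, "tz": 0, "wx": 0, "wy": 0, "wz": 0},
    {"tx": 0, "ty": 0, "tz": 0, "wx": 0, "wy": 0, "wz": 0}
  ]
}}

```text
clock: 14.15
tcp_pos: [0.4449, 0.0489, 0.1532]
eef_rot: [0.173, 0.985, 0.0, -0.001]
wrist_force: [-0.2, 0.1, 0.9]
width: 0.0851
grasp_force: 0.0
```

```bash
python3 d.py .4465 .049 .041; python3 - <<'E'
from m import *
s=snap("scene");W=cloud(s)
p=band(W,(.5,.228),.03,.03,.075);print("snout",len(p),fit(p,.011))
p=band(W,(.5,.228),.02,.078,.1);print("celltop",len(p),p.mean(0),p[:,2].max())
p=band(W,(.446,.049),.04,.062,.08);print("long",len(p),fit(p,.023))
save(s,"i.png",(170,130,310,250),4)
E
```

```text
t 14.15 pos [0.4449 0.0489 0.1532] delta [-0.06  0.02  4.49] zaxis [-1.e-03  2.e-04 -1.e+00] F [-0.2  0.1  0.9] w 0.0851 g 0.0
snout 111 [0.49161597 0.2134751 ]
celltop 50 [0.49932193 0.22368329 0.08574002] 0.09210447692870602
long 190 [0.44646077 0.04900869]
```

View pics/i.png

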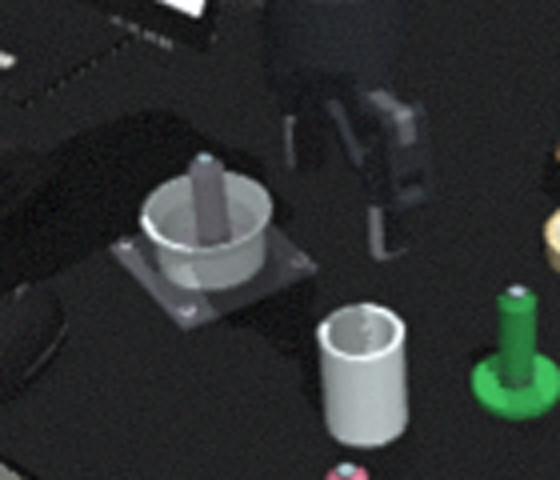

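The cell stands in the bore with its top at (205,158), and the sleeve is under the gripper at (362,330). I'll check the cell's verticality by projecting an upright axis.

```bash
python3 - <<'E'
from m import *
s=snap("scene");R=np.array(s["R"]);t=np.array(s["t"])
def pr(X):
    p=R@np.array(X)+t;x=p[:2]/p[2];x=x*(1+s["k1"]*(x@x));return ((x*[s["fx"],s["fy"]]+[s["cx"],s["cy"]])-[170,130])*4
print(pr([.501,.228,.016]),pr([.501,.228,.088]),pr([.4465,.049,0]),pr([.4465,.049,.072]))
print(onplane(s,170+205/4,130+158/4,.088))
E
```

```text
[212.27771622 246.7225022 ] [201.87740502 160.45195344] [365.89996426 420.17701462] [360.59268436 333.13623345]
[0.50417171 0.22820376 0.088     ]
```

{"op": "move_arm", "data": {
  "motion": [
    {"tx": -0.04, "ty": 0, "tz": 0.5, "wx": 0, "wy": 0, "wz": 0},
    {"tx": 0, "ty": 0, "tz": 0.8, "wx": 0, "wy": 0, "wz": 0},
    {"tx": 0, "ty": 0, "tz": 0.8, "wx": 0, "wy": 0, "wz": 0},
    {"tx": 0, "ty": 0, "tz": 0.8, "wx": 0, "wy": 0, "wz": 0},
    {"tx": 0, "ty": 0, "tz": 0.8, "wx": 0, "wy": 0, "wz": 0},
    {"tx": 0, "ty": 0, "tz": 0.7, "wx": 0, "wy": 0, "wz": 0},
    {"tx": 0, "ty": 0, "tz": 0, "wx": 0, "wy": 0, "wz": 0},
    {"tx": 0, "ty": 0, "tz": 0, "wx": 0, "wy": 0, "wz": 0}
  ]
}}

```text
clock: 15.05
tcp_pos: [0.4462, 0.0488, 0.0439]
eef_rot: [0.172, 0.985, -0.0, -0.0]
wrist_force: [-0.2, -0.2, 0.5]
width: 0.0855
grasp_force: 0.0
```

The cell is upright. Gripping the sleeve.

{"op": "move_arm", "data": {
  "motion": [
    {"tx": 0, "ty": 0, "tz": 0.1, "wx": 0, "wy": 0, "wz": 0},
    {"tx": 0, "ty": 0, "tz": 0, "wx": 0, "wy": 0, "wz": 0},
    {"tx": 0, "ty": 0, "tz": 0, "wx": 0, "wy": 0, "wz": 0}
  ]
}}

```text
clock: 15.35
tcp_pos: [0.4467, 0.0485, 0.0418]
eef_rot: [0.172, 0.985, 0.0, 0.0]
wrist_force: [0.5, -0.4, -0.2]
width: 0.0851
grasp_force: 0.0
```

{"op": "move_arm", "data": {
  "motion": [
    {"tx": 0, "ty": 0, "tz": 0, "wx": 0, "wy": 0, "wz": 0},
    {"tx": 0, "ty": 0, "tz": 0, "wx": 0, "wy": 0, "wz": 0},
    {"tx": 0, "ty": 0, "tz": 0, "wx": 0, "wy": 0, "wz": 0},
    {"tx": 0, "ty": 0, "tz": 0, "wx": 0, "wy": 0, "wz": 0},
    {"tx": 0, "ty": 0, "tz": 0, "wx": 0, "wy": 0, "wz": 0},
    {"tx": 0, "ty": 0, "tz": 0, "wx": 0, "wy": 0, "wz": 0},
    {"tx": 0, "ty": 0, "tz": 0, "wx": 0, "wy": 0, "wz": 0},
    {"tx": 0, "ty": 0, "tz": 0, "wx": 0, "wy": 0, "wz": 0}
  ],
  "jaw": -1
}}

```text
clock: 16.15
tcp_pos: [0.4466, 0.0484, 0.0419]
eef_rot: [0.173, 0.985, -0.0, 0.0]
wrist_force: [-2.0, 0.2, 8.7]
width: 0.049
grasp_force: 60.3
```

{"op": "move_arm", "data": {
  "motion": [
    {"tx": 0, "ty": 0, "tz": -0.4, "wx": 0, "wy": 0, "wz": 0},
    {"tx": 0, "ty": 0, "tz": -0.8, "wx": 0, "wy": 0, "wz": 0},
    {"tx": 0, "ty": 0, "tz": -1, "wx": 0, "wy": 0, "wz": 0},
    {"tx": 0, "ty": 0, "tz": -1, "wx": 0, "wy": 0, "wz": 0},
    {"tx": 0, "ty": 0, "tz": -1, "wx": 0, "wy": 0, "wz": 0},
    {"tx": 0, "ty": 0, "tz": -0.8, "wx": 0, "wy": 0, "wz": 0},
    {"tx": 0, "ty": 0, "tz": 0, "wx": 0, "wy": 0, "wz": 0},
    {"tx": 0, "ty": 0, "tz": 0, "wx": 0, "wy": 0, "wz": 0}
  ]
}}

```text
clock: 16.95
tcp_pos: [0.4463, 0.0484, 0.1665]
eef_rot: [0.173, 0.985, 0.0, 0.0]
wrist_force: [-0.4, -0.3, -1.4]
width: 0.0486
grasp_force: 62.1
```

```bash
python3 d.py .501 .228 .168
```

```text
t 16.95 pos [0.4463 0.0484 0.1665] delta [ 0.38  7.5  -0.06] zaxis [ 7.e-04 -0.e+00 -1.e+00] F [-0.4 -0.3 -1.4] w 0.0486 g 62.1
```

{"op": "move_arm", "data": {
  "motion": [
    {"tx": 0.05, "ty": 0.5, "tz": 0, "wx": 0, "wy": 0, "wz": 0},
    {"tx": 0.05, "ty": 1, "tz": 0, "wx": 0, "wy": 0, "wz": 0},
    {"tx": 0.05, "ty": 1, "tz": 0, "wx": 0, "wy": 0, "wz": 0},
    {"tx": 0.05, "ty": 1, "tz": 0, "wx": 0, "wy": 0, "wz": 0},
    {"tx": 0.05, "ty": 1, "tz": 0, "wx": 0, "wy": 0, "wz": 0},
    {"tx": 0.05, "ty": 1, "tz": 0, "wx": 0, "wy": 0, "wz": 0},
    {"tx": 0.05, "ty": 1, "tz": 0, "wx": 0, "wy": 0, "wz": 0},
    {"tx": 0.03, "ty": 0.6, "tz": 0, "wx": 0, "wy": 0, "wz": 0}
  ]
}}

```text
clock: 17.75
tcp_pos: [0.4973, 0.2207, 0.1651]
eef_rot: [0.172, 0.985, -0.0, -0.001]
wrist_force: [-0.2, -0.3, 0.2]
width: 0.0488
grasp_force: 62.2
```

{"op": "move_arm", "data": {
  "motion": [
    {"tx": 0, "ty": 0.4, "tz": 0, "wx": 0, "wy": 0, "wz": 0},
    {"tx": 0, "ty": 0, "tz": 0.5, "wx": 0, "wy": 0, "wz": 0},
    {"tx": 0, "ty": 0, "tz": 0.3, "wx": 0, "wy": 0, "wz": 0},
    {"tx": 0, "ty": 0, "tz": 0, "wx": 0, "wy": 0, "wz": 0},
    {"tx": 0, "ty": 0, "tz": 0, "wx": 0, "wy": 0, "wz": 0}
  ]
}}

```text
clock: 18.25
tcp_pos: [0.5007, 0.2272, 0.146]
eef_rot: [0.173, 0.985, -0.0, -0.0]
wrist_force: [0.1, 0.5, -1.5]
width: 0.0489
grasp_force: 62.1
```

```bash
python3 d.py .501 .228 .058; python3 - <<'E'
from m import *
s=snap("scene");W=cloud(s)
p=band(W,(.5,.228),.05,.108,.125);print("sleeve low side",len(p),fit(p,.025),p.min(0))
save(s,"j.png",(170,100,300,230),4)
E
```

```text
t 18.25 pos [0.5007 0.2272 0.146 ] delta [-0.    0.04  3.52] zaxis [-1.e-03 -4.e-04 -1.e+00] F [ 0.1  0.5 -1.5] w 0.0489 g 62.1
sleeve low side 106 [0.47414033 0.19645034] [0.47598415 0.20090327 0.10803629]
```

View pics/j.png

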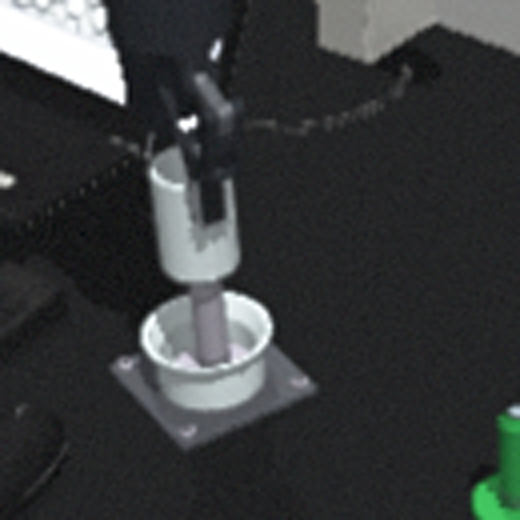

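The sleeve, centred at (200,220), is upright and coaxial with the snout at (208,320). Lowering.

{"op": "move_arm", "data": {
  "motion": [
    {"tx": 0, "ty": 0, "tz": 0.3, "wx": 0, "wy": 0, "wz": 0},
    {"tx": 0, "ty": 0, "tz": 0.4, "wx": 0, "wy": 0, "wz": 0},
    {"tx": 0, "ty": 0, "tz": 0.4, "wx": 0, "wy": 0, "wz": 0},
    {"tx": 0, "ty": 0, "tz": 0.4, "wx": 0, "wy": 0, "wz": 0},
    {"tx": 0, "ty": 0, "tz": 0.3, "wx": 0, "wy": 0, "wz": 0},
    {"tx": 0, "ty": 0, "tz": 0.2, "wx": 0, "wy": 0, "wz": 0},
    {"tx": 0, "ty": 0, "tz": 0, "wx": 0, "wy": 0, "wz": 0}
  ]
}}

```text
clock: 19.0
tcp_pos: [0.5006, 0.2279, 0.0955]
eef_rot: [0.173, 0.985, -0.0, -0.001]
wrist_force: [0.6, 0.5, -1.0]
width: 0.0489
grasp_force: 62.1
```

{"op": "move_arm", "data": {
  "motion": [
    {"tx": 0, "ty": 0, "tz": 0.3, "wx": 0, "wy": 0, "wz": 0},
    {"tx": 0, "ty": 0, "tz": 0.3, "wx": 0, "wy": 0, "wz": 0},
    {"tx": 0, "ty": 0, "tz": 0.3, "wx": 0, "wy": 0, "wz": 0},
    {"tx": 0, "ty": 0, "tz": 0.2, "wx": 0, "wy": 0, "wz": 0},
    {"tx": 0, "ty": 0, "tz": 0.1, "wx": 0, "wy": 0, "wz": 0},
    {"tx": 0, "ty": 0, "tz": 0.05, "wx": 0, "wy": 0, "wz": 0},
    {"tx": 0, "ty": 0, "tz": 0, "wx": 0, "wy": 0, "wz": 0},
    {"tx": 0, "ty": 0, "tz": 0, "wx": 0, "wy": 0, "wz": 0}
  ]
}}

```text
clock: 19.8
tcp_pos: [0.5013, 0.2281, 0.0653]
eef_rot: [0.173, 0.985, 0.0, 0.0]
wrist_force: [-0.4, -0.3, -0.5]
width: 0.0489
grasp_force: 62.1
```

{"op": "move_arm", "data": {
  "motion": [
    {"tx": 0, "ty": 0, "tz": 0.1, "wx": 0, "wy": 0, "wz": 0},
    {"tx": 0, "ty": 0, "tz": 0.1, "wx": 0, "wy": 0, "wz": 0},
    {"tx": 0, "ty": 0, "tz": 0.04, "wx": 0, "wy": 0, "wz": 0},
    {"tx": 0, "ty": 0, "tz": 0, "wx": 0, "wy": 0, "wz": 0},
    {"tx": 0, "ty": 0, "tz": 0, "wx": 0, "wy": 0, "wz": 0}
  ]
}}

```text
clock: 20.3
tcp_pos: [0.501, 0.228, 0.059]
eef_rot: [0.173, 0.985, -0.0, -0.0]
wrist_force: [0.0, -0.0, -0.1]
width: 0.049
grasp_force: 62.1
```

{"op": "move_arm", "data": {
  "motion": [
    {"tx": 0, "ty": 0, "tz": 0.03, "wx": 0, "wy": 0, "wz": 0},
    {"tx": 0, "ty": 0, "tz": 0, "wx": 0, "wy": 0, "wz": 0}
  ]
}}

```text
clock: 20.5
tcp_pos: [0.5011, 0.228, 0.0583]
eef_rot: [0.173, 0.985, 0.0, -0.0]
wrist_force: [0.6, 0.3, -0.7]
width: 0.049
grasp_force: 62.1
```

{"op": "move_arm", "data": {
  "motion": [
    {"tx": 0, "ty": 0, "tz": 0.03, "wx": 0, "wy": 0, "wz": 0},
    {"tx": 0, "ty": 0, "tz": 0, "wx": 0, "wy": 0, "wz": 0}
  ]
}}

```text
clock: 20.7
tcp_pos: [0.5012, 0.2281, 0.0579]
eef_rot: [0.173, 0.985, 0.0, 0.0]
wrist_force: [-1.3, 0.1, 4.2]
width: 0.0488
grasp_force: 62.5
```

It touches the flange at the expected height. Releasing and retreating straight up.

{"op": "move_arm", "data": {
  "motion": [
    {"tx": 0, "ty": 0, "tz": 0, "wx": 0, "wy": 0, "wz": 0},
    {"tx": 0, "ty": 0, "tz": 0, "wx": 0, "wy": 0, "wz": 0},
    {"tx": 0, "ty": 0, "tz": 0, "wx": 0, "wy": 0, "wz": 0},
    {"tx": 0, "ty": 0, "tz": 0, "wx": 0, "wy": 0, "wz": 0},
    {"tx": 0, "ty": 0, "tz": 0, "wx": 0, "wy": 0, "wz": 0},
    {"tx": 0, "ty": 0, "tz": 0, "wx": 0, "wy": 0, "wz": 0},
    {"tx": 0, "ty": 0, "tz": 0, "wx": 0, "wy": 0, "wz": 0},
    {"tx": 0, "ty": 0, "tz": 0, "wx": 0, "wy": 0, "wz": 0}
  ],
  "jaw": 1
}}

```text
clock: 21.5
tcp_pos: [0.501, 0.228, 0.0575]
eef_rot: [0.173, 0.985, -0.0, -0.0]
wrist_force: [-0.7, -0.6, 0.8]
width: 0.0855
grasp_force: 0.0
```

{"op": "move_arm", "data": {
  "motion": [
    {"tx": 0, "ty": 0, "tz": -0.5, "wx": 0, "wy": 0, "wz": 0},
    {"tx": 0, "ty": 0, "tz": -1, "wx": 0, "wy": 0, "wz": 0},
    {"tx": 0, "ty": 0, "tz": -1, "wx": 0, "wy": 0, "wz": 0},
    {"tx": 0, "ty": 0, "tz": -1, "wx": 0, "wy": 0, "wz": 0},
    {"tx": 0, "ty": 0, "tz": -1, "wx": 0, "wy": 0, "wz": 0},
    {"tx": 0, "ty": 0, "tz": -0.5, "wx": 0, "wy": 0, "wz": 0},
    {"tx": 0, "ty": 0, "tz": 0, "wx": 0, "wy": 0, "wz": 0},
    {"tx": 0, "ty": 0, "tz": 0, "wx": 0, "wy": 0, "wz": 0}
  ]
}}

```text
clock: 22.3
tcp_pos: [0.5008, 0.2279, 0.182]
eef_rot: [0.173, 0.985, -0.0, -0.0]
wrist_force: [-0.0, -0.4, -0.9]
width: 0.0854
grasp_force: 0.0
```

```bash
python3 - <<'E'
from m import *
s=snap("scene");W=cloud(s)
p=band(W,(.501,.228),.035,.079,.1);print("tops",len(p),np.percentile(p[:,2],[10,50,90]).round(4),(p.max(0)+p.min(0))/2)
p=band(W,(.599,-.117),.05,.026,.04);print("short",fit(p,.023))
save(s,"k.png",(170,100,370,250),4)
E
```

```text
tops 200 [0.0806 0.0864 0.0904] [0.50142909 0.22877406 0.08640691]
short [ 0.59827328 -0.11638999]
```

View pics/k.png

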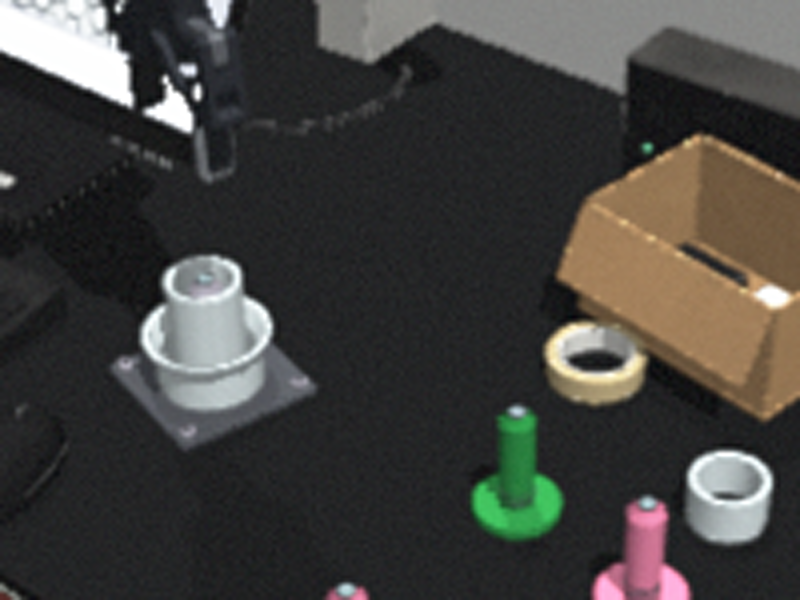

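The sleeve is seated at (205,300) with the snout level inside it at (205,278). The short sleeve is untouched at (728,497) and the gripper is clear. Handing in.

```bash
python3 -c "
from plant import bot
print(bot.close_job())"
```

```text
the job is handed in; nothing more can be done
None
```

The lens cell stands flat in the bore with the long sleeve seated on its flange, the short sleeve and the look-alikes were left alone, and the job was handed in at about 22 s.

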